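# Rock the tight former out of the plaster mould

## Task

The wooden former is stuck tight in its pocket in the plaster mould: take it by its grip and rock it end to end along the pocket's long side, at least twice clearly to each end while it is still in the pocket, easing it up until it comes free. Finish still holding it in the gripper, upright and straight above the pocket, with its foot just clear of the mould, one to three centimetres above the top face. Leave the jar, the pot and the wooden rib where they are.

Things in the scene. Friction and masses are not known exactly. Their poses are not given: they have to be found in the camera images.
- mould: White plaster block fixed to the bench, 150 mm (its x) by 110 mm (its y) by 70 mm high, with one open pocket in the middle of its top. Origin: centre of its underside, on the bench; z up.
- pocket_mouth (a point): Centre of the pocket's mouth, level with the mould's top face, 70 mm above the bench; axes as the mould's. The pocket is 74 mm long (x) by 44 mm wide (y), 45 mm deep, with a hard flat floor. Below the strips the former has 7 mm of room at each end, and 2 mm at each side.
- strip_a (a joint): Round rubber strip, 10 mm thick, across the +x end of the pocket, its axis 10 mm below the mould's top face, sprung along x. With strip_b it pinches the former's end faces, 60 mm apart. Value in m: 0 as it first pinches, up to 0.002 sprung inwards, -0.002 pressed outwards.
- strip_b (a joint): The same strip across the -x end of the pocket.
- former: Hardwood former, about 160 g (varies by a quarter): block 60 (x) by 40 (y) by 53 mm high, on it a straight upright grip bar 32 (x) by 26 (y) by 47 mm tall, 100 mm in all. Origin: centre of its underside; z up along it. It starts seated on the pocket's floor, axes as the mould's: block top 8 mm, grip top 55 mm above the mould's top face. It must rise 35 mm to leave the strips, 45 the pocket.
- former_foot (a point): Centre of the former's underside. Friction on the strips holds the former: a straight pull takes roughly 14 to 22 N. Rocked about its y axis it pivots on the strip it leans towards while its other end slides up the other strip, and it stays where it is left: it walks up about 30 mm times the angle swung (rad).
- former_grip (a point): Middle of the former's grip bar, 80 mm above its underside, 35 mm above the mould's top face when seated; axes as the former's. Seated, the former can lean about 11 degrees to either end before its foot meets the pocket's end wall. A lean of 6 to 8 degrees is a clear rock, under 3.5 does not count. It does not turn in a firm grip, so tilt the gripper with it.
- jar: Bystander: closed white ceramic jar with a steel lid, 64 mm across, 100 mm high, origin under its centre; leave alone.
- rib: Bystander: flat wooden potter's rib 110 by 50 by 8 mm lying on the bench, origin under its centre; leave alone.
- pot: Bystander: empty terracotta cup 76 mm across, 70 mm high, origin under its centre; leave alone.
There are look-alikes about, which are no part of the job. Of the things shaped like the former, the wooden one is meant. Of the things that look like the mould, take the one that is nearest to the robot's base at the start.

How it is judged (in metres and radians):
On the way, in this order (a step that is already met when the one before it is completed fails the run):
1. the former leans clearly (3.5 degrees or more) to its +x end, still in the pocket (angle between former's own x axis and vertical above 1.6308 rad and z of former_foot in the frame of pocket_mouth below -0.004 m), for 0.02 s.
2. then clearly to its -x end, still in the pocket (angle between former's own x axis and vertical below 1.5108 rad and z of former_foot in the frame of pocket_mouth below -0.004 m), for 0.02 s.
3. then again to its +x end, still in the pocket (all of step 1), for 0.02 s.
At the end, for the whole second after the job is handed in: The former is held still in the gripper, touching nothing else, upright within 11 degrees, its foot 3 to 45 mm above the mould's top face and within 30 mm of the pocket's centre line; jar, rib and pot within 20 mm of where they began (z of former_foot in the frame of pocket_mouth between 0.003 and 0.045 m and horizontal distance between former_foot and pocket_mouth below 0.03 m and angle between former's own z axis and vertical below 0.2 rad and contact force between the fingers and former above 1 N and contact force between former and mould below 0.1 N and linear speed of former below 0.03 m/s and distance of each of jar, rib, pot from where it was at the start of the episode below 0.02 m); the arm keeps its last pose, push and grip.
It fails at once if a bystander is pushed more than 30 mm or the jar or pot tipped over (distance of any of jar, rib, pot from where it was at the start of the episode above 0.03 m or angle between any of jar, pot's own z axis and vertical above 0.6 rad).
It also fails if it takes over 42 s, if anything falls off the work surface, if the arm or the gripper's body presses on something with over 40 N, if the wrist force passes 120 N, or if a joint passes its speed limit or range.

## Robot

A 7-joint arm with a two-finger parallel gripper is mounted at the origin on the work surface. World frame = base frame: x ahead of the robot, y to its left, z up, the work surface at z = 0. Lengths are in mm, angles in rad, forces in N, time in s.
With the tool pointing down it reaches from about 400 to 900 mm from the base axis. Payload 5.6 kg.
Tool frame: the origin (TCP) lies midway between the tips of the shut fingers; the grasp point (between the pads) lies 19 mm behind it; x points along the fingers, y is the direction in which the jaws open and shut, and the axes are right-handed (so a half turn about x gives the same grasp; the last joint's range is limited). The gripper opens to 92 mm and grips with 3 to 60 N. Pads are 20 mm wide; open, the fingers measure 128 mm over their backs; the gripper's body (75 mm by 189 mm) begins 69 mm behind the grasp point.
Start: joints at [-1.295, 0.468, -0.012, 1.603, 0.006, 1.071, -0.056], TCP at [203.769, 617.242, 214.592] pointing down, gripper open.
Joint ranges: [-2.53, 2.53], [-0.31, 2.02], [-1.57, 1.55], [0.28, 2.44], [-1.29, 4.43], [0.15, 1.84], [-2.92, 2.92]. Speed limits (rad/s): [2.57, 2.57, 3.14, 3.14, 3.14, 3.14, 3.14].

## Interface

Orientations are given as a rotation vector (axis times angle).
In Python, from cell import robot, grip, kin, viewer gives the robot as it stands. Calls block until the motion is done:
- robot.movep(position, orientation): joint-space move of the TCP to a pose.
- robot.servo_line(position, feed=150, rotation=None): straight line of the TCP; rotation=None keeps the orientation; feed is the mean speed in mm/s.
- robot.goto_joints(angles): joint-space move.
- grip(opening, newtons=None): opening from 0.0 (shut) to 1.0 (fully open); newtons is the grip in N (None keeps the last); returns when the fingers have stopped.
- robot.hold(seconds).
- kin.ik(position, orientation): joint angles nearest the present ones, or None.
- robot.observe(): the state.
- viewer.read_camera(name): name is "side" or "top"; returns the picture (384x512x3 uint8, red, green, blue); there is no depth.
- viewer.camera_info(name): a dict with "camera_matrix" (3x3 intrinsics, pixels), "k1" (the pictures are not rectified: a ray, as slopes to the right and down, at radius r is drawn at 1 + k1 r^2 times it, then the intrinsics apply), "R" (3x3) and "t" (3): a world point X has camera coordinates R X + t. Camera axes: x right, y down, z forward; pixel columns grow to the right and rows downward; lengths in mm; the calibration is good to about 2 mm. A picture is of the moment at which its call begins. camera_info takes no time and is no camera call.
A pose or a line that the arm cannot do raises robot.IKError and nothing moves.
- robot.job_done(): hands the job in, once; it reports no verdict.
Trained networks look in the newest picture that a camera, given by its name, has taken for a name from the list of things; names that differ only in an ending like _2 or _b are one class to them, and where a whole thing is asked for, a point or a joint stands for the part that bears it (a point fixed in the world has none). Each returns a list of dicts, best first, with "confidence" (0 to 1); they miss things now and then, are a little off and sometimes report something else, mostly with a low value. They report only what shows in the picture. A call takes as long as a camera call. They do not tell look-alikes from the thing itself.
- viewer.silhouettes(name, camera): "mask" (384x512 bool, what is visible of it).
- viewer.pinpoint(name, camera): "at" ([x, y, z] in mm, in the coordinates of the camera as it stood for that picture, good to about 4 mm: a listed point, or the origin of a listed thing).
The state is a dict: "t": time; "joints": joint angles; "joint_velocities": joint speeds; "joint_torque": joint torques, N m; "tcp_pos": TCP position; "tcp_rot": TCP orientation; "contact_force": force on the tool from outside, world axes, zero at the start; "wrist_torque": the same for the moment, N m; "grip_width": opening from 0.0 (shut) to 1.0 (fully open).
Only numpy, scipy, OpenCV 4.12 (cv2) and the standard library are available. Lean on these libraries where they do the work, as an engineer would, in place of code of your own. Each camera call takes 0.05 s, during which the arm holds its last target. There are 200 camera calls.

## Working session

There is one attempt and no reset: what is moved stays moved. The work goes in short steps, each a Python script; the robot and the scene stay as the last script left them, time stands still between calls to the robot, and variables do not carry over. Pictures are saved under pics/ and viewed, about 8 in all and at most 12, crops included, and the job is handed in when it is done.

```bash
mkdir -p pics; ls
cat > h.py <<'E'
import numpy as np, cv2
from cell import robot, grip, kin, viewer
def world(p,c):
    i=viewer.camera_info(c); return np.array(i["R"]).T@(np.array(p)-np.array(i["t"]))
def proj(X,c):
    i=viewer.camera_info(c); p=np.array(i["R"])@np.array(X,float)+np.array(i["t"]); s=p[:2]/p[2]
    s=s*(1+i["k1"]*(s@s)); K=np.array(i["camera_matrix"]); return (K@[s[0],s[1],1])[:2]
def ray(px,z,c):
    i=viewer.camera_info(c); K=np.array(i["camera_matrix"]); R=np.array(i["R"]); t=np.array(i["t"])
    u=cv2.undistortPoints(np.array([[px]],float),K,np.array([i["k1"],0,0,0.]))[0,0]
    d=R.T@[u[0],u[1],1]; o=-R.T@t; return o+d*(z-o[2])/d[2]
E
python3 - <<'E'
from h import *
for c in("side","top"):
    im=viewer.read_camera(c); cv2.imwrite(f"pics/{c}0.png",im[:,:,::-1])
    for n in("mould","pocket_mouth","former","former_grip","jar","rib","pot"):
        print(c,n,[(world(d["at"],c).round(),proj(world(d["at"],c),c).round(),round(d["confidence"],2)) for d in viewer.pinpoint(n,c)])
o=robot.observe();print(o["t"],o["tcp_rot"],o["contact_force"])
E
```

```text
pics
side mould [(array([533., 100.,   1.]), array([283., 238.]), 0.98), (array([744., 296.,   1.]), array([144., 275.]), 0.79), (array([ 757., -163.,   -0.]), array([240., 146.]), 0.7)]
side pocket_mouth [(array([748., 293.,  72.]), array([137., 249.]), 0.9), (array([ 755., -166.,   74.]), array([240., 122.]), 0.66), (array([530.,  99.,  71.]), array([286., 214.]), 0.56)]
side former [(array([527.,  97.,  29.]), array([287., 229.]), 0.82), (array([580., -75.,   1.]), array([291., 182.]), 0.74), (array([370., 100.,   6.]), array([360., 260.]), 0.67)]
side former_grip [(array([582., -78.,  84.]), array([293., 154.]), 0.7), (array([532.,  99., 103.]), array([287., 202.]), 0.68), (array([370., 101.,  79.]), array([366., 235.]), 0.67)]
side jar [(array([728.,  35.,   3.]), array([215., 194.]), 0.61)]
side rib [(array([446., -83.,   1.]), array([347., 196.]), 0.98), (array([530., 100.,  29.]), array([286., 229.]), 0.56)]
side pot [(array([543., 265.,   1.]), array([247., 297.]), 0.6)]
top mould [(array([536.,  95.,  -1.]), array([242., 207.]), 0.89), (array([ 754., -163.,    3.]), array([
[... 372 characters left out ...]
., 209.]), 0.97), (array([369., 102.,   3.]), array([241., 284.]), 0.8), (array([583., -73.,   2.]), array([318., 183.]), 0.65), (array([538., 265.,   1.]), array([164., 208.]), 0.59)]
top former_grip [(array([576., -76.,  81.]), array([325., 185.]), 0.83), (array([530.,  93., 102.]), array([242., 210.]), 0.64), (array([366., 100.,  79.]), array([241., 292.]), 0.61)]
top jar [(array([726.,  34.,  -1.]), array([268., 120.]), 0.94), (array([527.,  98.,  24.]), array([240., 212.]), 0.18)]
top rib [(array([440., -83.,  -0.]), array([325., 249.]), 0.69)]
top pot [(array([541., 265.,   0.]), array([164., 207.]), 0.78)]
0.8 [ 0.25029823  1.55623435 -0.25020392] [ 0.34946274 -0.44031968  0.44013558]
```

Run:
```python
import cv2
a=cv2.imread("pics/top0.png");cv2.imwrite("pics/top0c.png",cv2.resize(a[150:310,130:370],None,fx=3.2,fy=3.2,interpolation=2))
```

```text
(no output)
```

View pics/side0.png

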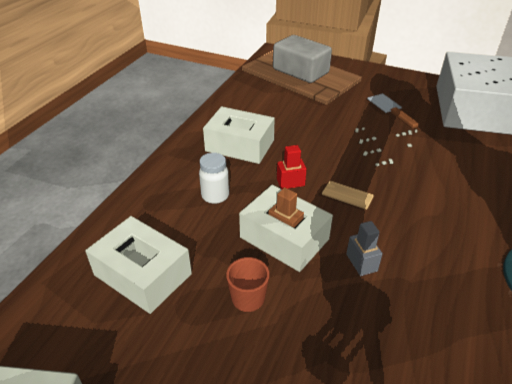

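View pics/top0c.png

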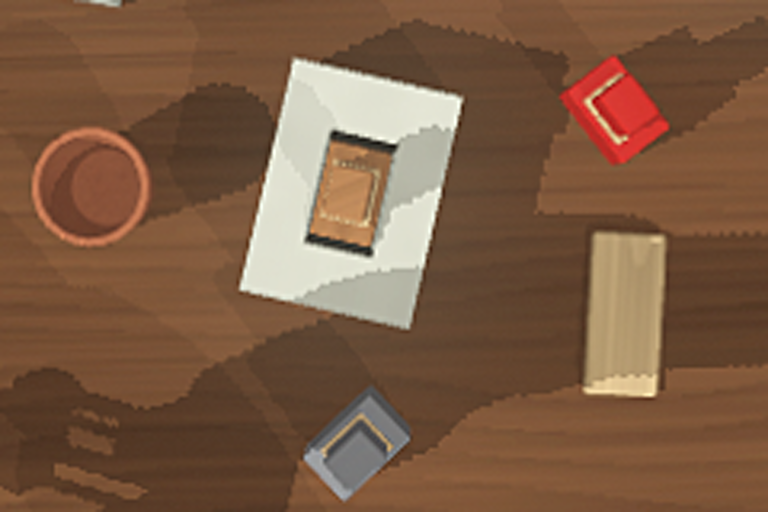

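```bash
cat >> h.py <<'E'
from scipy.spatial.transform import Rotation as Ro
C=[np.array([x/3.2+130-.3,y/3.2+150-.3]) for x,y in((293,58),(463,96),(410,328),(240,292))]
W=np.array([ray(p,70,"top") for p in C])
ex=(W[0]+W[1]-W[2]-W[3])[:2]; yaw=np.arctan2(ex[1],ex[0])
M=Ro.from_euler('z',yaw)
E
python3 - <<'E'
from h import *
print(W.round(1),[np.linalg.norm(W[i]-W[i-1]).round(1) for i in range(4)],W.mean(0),np.degrees(yaw))
# mask based check of the mould's top in top view
im=cv2.imread("pics/top0.png")
o=robot.observe();print(Ro.from_rotvec(o["tcp_rot"]).as_matrix().round(2))
for k in (1,-1):
    R=np.column_stack([[0,0,-1],k*M.as_matrix()[:,0],np.cross([0,0,-1],k*M.as_matrix()[:,0])])
    for a in (-8,0,8):
        r=(M*Ro.from_euler('y',a,degrees=True)*M.inv()*Ro.from_matrix(R)).as_rotvec()
        q=kin.ik([533,99,90],r);print(k,a,None if q is None else np.round(q,2))
# contour checks
m=viewer.silhouettes("mould","top")
for d in m:
    c=max(cv2.findContours(d["mask"].astype(np.uint8),0,1)[0],key=cv2.contourArea);print(d["confidence"],cv2.minAreaRect(c))
f=viewer.silhouettes("former","top")
for d in f:
    c=max(cv2.findContours(d["mask"].astype(np.uint8),0,1)[0],key=cv2.contourArea);print(d["confidence"],cv2.minAreaRect(c))
E
```

```text
[[616.3 133.4  70. ]
 [589.5  26.1  70. ]
 [443.5  63.5  70. ]
 [468.9 170.4  70. ]] [np.float64(152.1), np.float64(110.6), np.float64(150.7), np.float64(109.9)] [529.53688353  98.37381434  70.        ] -14.22555204517749
[[ 0.    0.31  0.95]
 [ 0.    0.95 -0.31]
 [-1.    0.    0.  ]]
1 -8 [-0.69  0.43  0.49  2.09 -0.25  0.56 -0.29]
1 0 [-0.66  0.49  0.52  1.99 -0.35  0.75 -0.17]
1 8 [-0.62  0.56  0.54  1.89 -0.41  0.93 -0.1 ]
-1 -8 [-0.24  0.4  -0.06  2.06  0.18  0.56  2.46]
-1 0 [-0.18  0.46 -0.08  1.96  0.05  0.73  2.6 ]
-1 8 [-0.14  0.52 -0.09  1.86 -0.02  0.89  2.69]
0.76 ((239.36631774902344, 210.2985076904297), (54.505821228027344, 74.08316802978516), 13.172553062438965)
0.7 ((145.5760040283203, 109.8320083618164), (59.747745513916016, 75.31077575683594), 10.30484676361084)
0.62 ((360.6795654296875, 101.4115982055664), (75.31681060791016, 59.54916000366211), 86.98721313476562)
0.86 ((239.3235321044922, 210.20590209960938), (19.645381927490234, 29.83188247680664), 14.03624439239502)
0.76 ((321.9262390136719, 184.3114776611328), (30.08867073059082, 23.814861297607422), 50.19443130493164)
0.72 ((241.50003051757812, 288.0000305175781), (21.920310974121094, 31.819805145263672), 45.0)
0.59 ((268.5, 115.5), (37.0, 29.0), 90.0)
```

```bash
cat >> h.py <<'E'
P0=np.array([530.,98.5,70.])
R0=Ro.from_matrix(np.column_stack([[0,0,-1],M.as_matrix()[:,0],np.cross([0,0,-1],M.as_matrix()[:,0])]))
def show(s=""):
    o=robot.observe();print(s,round(o["t"],2),"F",M.inv().apply(o["contact_force"]).round(1),"M",M.inv().apply(o["wrist_torque"]).round(2),"w",round(o["grip_width"]*92,1),"tcp",M.inv().apply(np.array(o["tcp_pos"])-P0).round(1)); return o
E
python3 - <<'E'
from h import *
rv=R0.as_rotvec()
robot.movep(P0+[0,0,130],rv); show("above")
robot.servo_line(P0+[0,0,19],feed=100); show("down")
for c in("side","top"):
    cv2.imwrite(f"pics/{c}1.png",viewer.read_camera(c)[:,:,::-1])
a=cv2.imread("pics/side1.png")[100:280,190:390];b=cv2.imread("pics/top1.png")[150:330,150:350]
cv2.imwrite("pics/both1.png",cv2.resize(np.hstack([a,b]),None,fx=2,fy=2,interpolation=2))
E
```

```text
above 3.09 F [-0.2 -0.  -0.1] M [-0.09  0.06  0.01] w 91.7 tcp [ -0.5   1.4 129.9]
down 4.35 F [-0.3 -0.3  0.8] M [-0.05  0.08 -0.02] w 92.0 tcp [ 0.5  0.2 19.6]
```

View pics/both1.png

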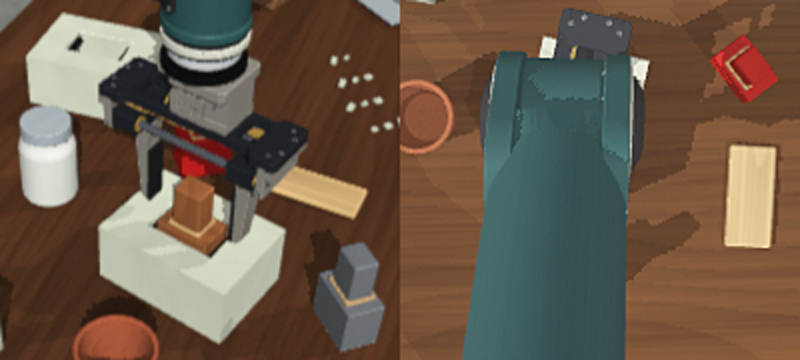

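The fingers straddle the bar along the pocket's long side (bar at about (193,205) in the crop, fingers at (150,170) and (245,200)), with their tips above the mould. I'll close gently and check the side force.

Run:
```python
from h import *
grip(0.0,15); show("grip15")
robot.hold(0.2); o=show()
```

```text
grip15 5.38 F [ 4.5 -0.7 -2.4] M [ 0.03 -0.97 -0.15] w 31.5 tcp [ 1.2 -0.  19.1]
 5.58 F [ 4.9 -0.2 -4.2] M [ 0.   -1.26 -0.05] w 32.1 tcp [ 1.1 -0.  19.1]
```

```bash
cat >> h.py <<'E'
XC=1.8
G=np.array([0,0,19.]) # tcp rel. mouth when seated (mould axes)
def pose(T):  # T=(R,t) displacement of the former in mould axes
    return P0+M.apply(T[0].apply(G)+T[1]+[XC,0,0]), (M*T[0]*M.inv()*R0).as_rotvec()
def about(T,side,ang):
    p=np.array([side*30.,0,-10]); r=Ro.from_euler('y',ang,degrees=True)
    return r*T[0], r.apply(T[1]-p)+p
I=(Ro.identity(),np.zeros(3))
def swing(T,side,ang,n=3,feed=25):
    for k in range(1,n+1):
        p,r=pose(about(T,side,ang*k/n)); robot.servo_line(p,feed=feed,rotation=r); o=show(f"{ang*k/n:.1f}")
    T=about(T,side,ang)
    a=Ro.from_rotvec(o["tcp_rot"])*R0.inv(); print("tilt meas",np.degrees(M.inv().apply(a.as_rotvec())).round(1),"foot z cmd",(T[0].apply([0,0,-45])+T[1]).round(1))
    return T
E
python3 - <<'E'
from h import *
p,r=pose(I); robot.servo_line(p,feed=20,rotation=r); show("centred")
grip(0.0,60); show("60")
T=swing(I,1,7.5)
for c in("side",):
    cv2.imwrite(f"pics/{c}2.png",cv2.resize(viewer.read_camera(c)[120:290,190:390,::-1],None,fx=3,fy=3,interpolation=2))
E
```

```text
centred 5.83 F [ 1.4  0.2 -0.1] M [-0.16 -0.46 -0.18] w 31.8 tcp [ 1.6  0.  19.1]
60 6.05 F [ 1.1 -0.   0.7] M [-0.13 -0.4  -0.15] w 31.6 tcp [ 1.7 -0.  19.1]
2.5 6.3 F [ 0.3 -0.1  2.6] M [-0.04 -0.01 -0.02] w 31.6 tcp [ 3.  -0.  20.3]
5.0 6.55 F [ 1.7 -0.3 -0.6] M [-0.03 -0.34 -0.05] w 31.6 tcp [ 4.4 -0.  21.5]
7.5 6.8 F [ 2.2 -0.3 -2.5] M [ 0.01 -0.56 -0.02] w 32.0 tcp [ 5.7  0.  22.4]
tilt meas [-0.   7.4  0. ] foot z cmd [ -4.3   0.  -40.8]
```

View pics/side2.png

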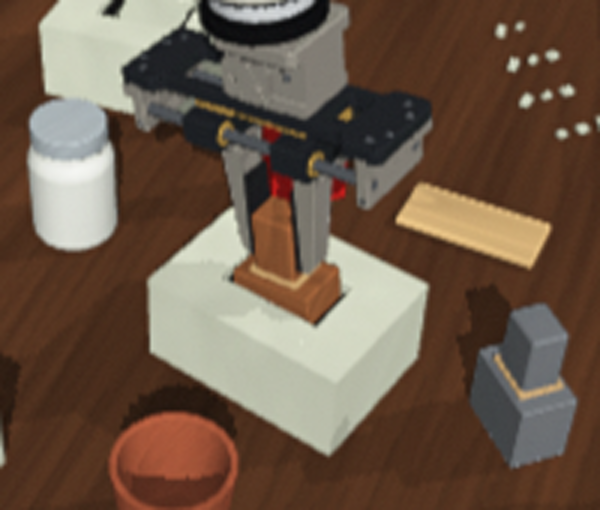

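The former leans with the gripper: its near (-x) end, at about (325,300), has risen out of the pocket. The forces are low, so I'll carry on with the other leans.

Run:
```python
from h import *
T=about(I,1,7.5)
T=swing(T,-1,-15,4)
robot.hold(.1)
cv2.imwrite("pics/side3.png",cv2.resize(viewer.read_camera("side")[120:290,190:390,::-1],None,fx=3,fy=3,interpolation=2))
T=swing(T,1,15,4); robot.hold(.1)
cv2.imwrite("pics/side4.png",cv2.resize(viewer.read_camera("side")[120:290,190:390,::-1],None,fx=3,fy=3,interpolation=2))
```

```text
-3.8 7.12 F [ 3.9  0.4 -5.8] M [-0.13 -1.55 -0.19] w 31.3 tcp [ 3.4 -0.1 24.3]
-7.5 7.4 F [ 4.8  0.1 -8.2] M [-0.12 -1.3  -0.2 ] w 31.7 tcp [ 1.1 -0.1 26.5]
-11.2 7.67 F [  4.8  -0.5 -10.4] M [ 0.   -1.18 -0.15] w 31.4 tcp [-1.4 -0.2 28.4]
-15.0 7.95 F [ 6.4  0.5 -9.7] M [ 0.04 -1.1  -0.2 ] w 31.7 tcp [-4.1 -0.2 30. ]
tilt meas [-0.  -7.4  0. ] foot z cmd [  2.8   0.  -33.1]
3.8 8.39 F [1.8 0.4 1.3] M [-0.13  0.15  0.02] w 32.0 tcp [-1.1 -0.3 32.7]
7.5 8.68 F [ 1.8 -0.6 -3.9] M [-0.18 -0.15 -0.02] w 31.6 tcp [ 1.6 -0.2 34.6]
11.2 8.97 F [ 2.5 -1.2 -3.8] M [-0.23 -0.41 -0.08] w 31.5 tcp [ 4.5 -0.2 36.4]
15.0 9.27 F [ 2.5 -0.9 -4.6] M [-0.35 -0.78 -0.02] w 31.7 tcp [ 7.8 -0.2 38. ]
tilt meas [-0.   7.4  0. ] foot z cmd [ -2.3   0.  -25.3]
```

View pics/side3.png

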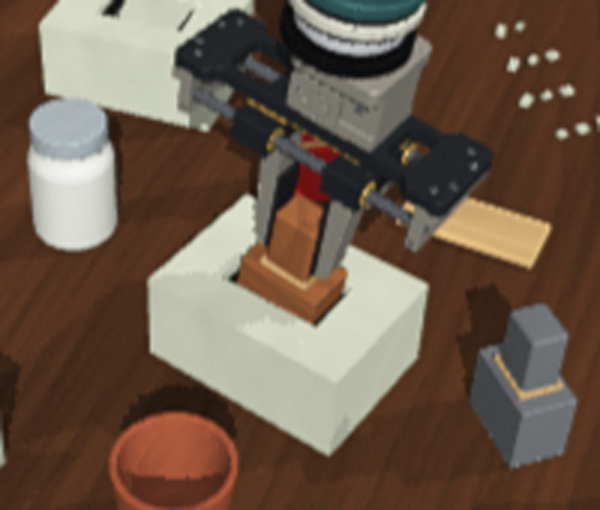

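View pics/side4.png

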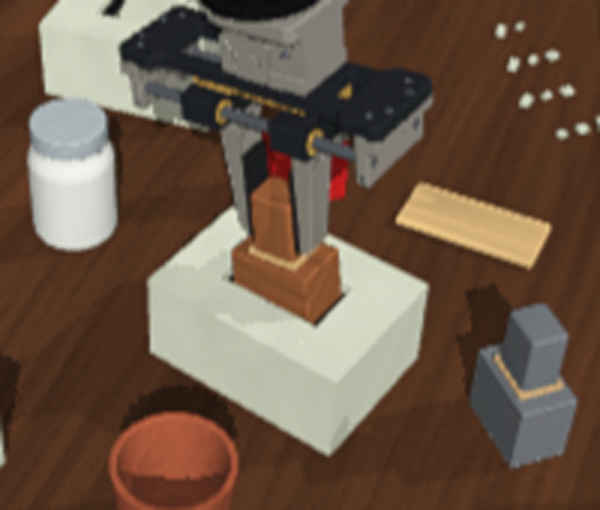

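It has leaned both ways and risen with the gripper. Next is the second -x lean, then upright and a straight lift to about 20 mm clear.

Run:
```python
from h import *
T=about(about(about(I,1,7.5),-1,-15),1,15)
T=swing(T,-1,-15,4); robot.hold(.1)
T=swing(T,1,7.5,2)
for dz in (38,48,65):
    p,r=pose((Ro.identity(),np.array([0,0,dz]))); robot.servo_line(p,feed=25,rotation=r); show(dz)
robot.hold(.5); show()
for c in("side","top"):
    im=viewer.read_camera(c)
    for n in("former","former_grip","former_foot","jar","rib","pot"):
        print(c,n,[(world(d["at"],c).round(),M.inv().apply(world(d["at"],c)-P0).round(),round(d["confidence"],2)) for d in viewer.pinpoint(n,c)])
    if c=="side": cv2.imwrite("pics/side5.png",cv2.resize(im[100:290,190:390,::-1],None,fx=3,fy=3,interpolation=2))
```

```text
-3.8 9.72 F [ 3.7 -0.9 -8.7] M [-0.66 -1.32 -0.07] w 31.9 tcp [ 4.5 -0.2 40.6]
-7.5 10.03 F [ 3.4 -3.1 -6.3] M [-0.59 -1.24 -0.08] w 31.6 tcp [ 1.3 -0.2 42.6]
-11.2 10.34 F [ 3.4 -0.7 -6.8] M [-0.66 -1.   -0.17] w 31.9 tcp [-2.2 -0.2 44.4]
-15.0 10.65 F [  4.3  -1.2 -10.9] M [-0.52 -0.71 -0.17] w 31.7 tcp [-6.  -0.2 45.8]
tilt meas [-0.  -7.4  0. ] foot z cmd [  0.7   0.  -17.6]
3.8 11.07 F [ 1.7 -1.5 -1.5] M [-0.48  0.25 -0.03] w 31.7 tcp [-2.  -0.2 48.2]
7.5 11.4 F [ 1.2 -1.8 -2.3] M [-0.65  0.04 -0.1 ] w 31.9 tcp [ 1.7 -0.2 50.4]
tilt meas [-0. -0. -0.] foot z cmd [ -0.    0.  -13.7]
38 11.82 F [ 0.   0.8 -0.2] M [-0.02  0.05 -0.  ] w 32.0 tcp [ 1.7  1.1 57.9]
48 12.37 F [-0.1 -0.7 -0.9] M [-0.12  0.04  0.04] w 31.6 tcp [ 1.8  0.  67.1]
65 13.2 F [ 0.6  0.6 -2.4] M [-0.08  0.09  0.04] w 31.7 tcp [ 1.7 -0.  83.9]
 13.7 F [ 0.8  0.7 -2.6] M [-0.11  0.1   0.03] w 32.1 tcp [ 1.8 -0.  84. ]
side former [(array([529.,  96.,  94.]), array([-1., -2., 24.]), 0.96), (array([370., 102.,   4.]), array([-156.,  -36.,  -66.]), 0.96)]
side former_grip [(array([367., 101.,  81.]), array([-158.,  
[... 382 characters left out ...]
.]), array([ 6.,  1., 21.]), 0.7)]
side rib [(array([443., -82.,   6.]), array([ -40., -196.,  -64.]), 0.97)]
side pot [(array([543., 267.,  -1.]), array([-28., 167., -71.]), 0.67)]
top former [(array([583., -73.,   1.]), array([  94., -153.,  -69.]), 0.85)]
top former_grip [(array([578., -76.,  79.]), array([  89., -157.,    9.]), 0.98)]
top former_foot [(array([582., -73.,   1.]), array([  93., -154.,  -69.]), 0.64)]
top jar [(array([726.,  35.,  -2.]), array([206., -13., -72.]), 0.72), (array([538., 265.,   2.]), array([-33., 163., -68.]), 0.39)]
top rib [(array([442., -84.,  -0.]), array([ -41., -198.,  -70.]), 0.69)]
top pot [(array([537., 263.,   3.]), array([-34., 161., -67.]), 0.76)]
```

View pics/side5.png

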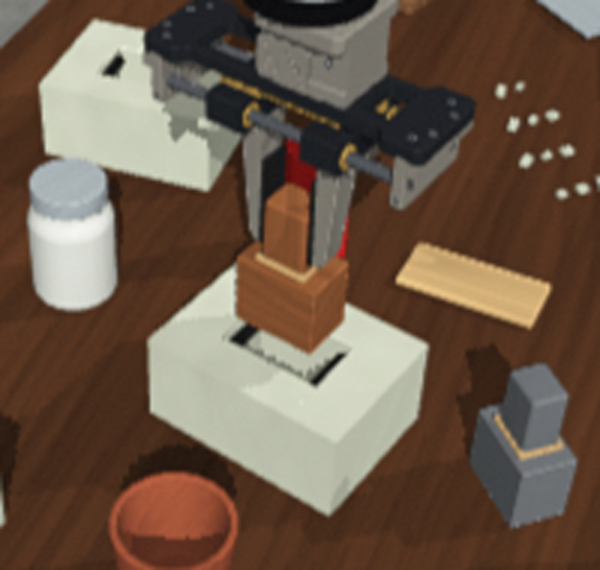

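The former hangs free and upright above the open pocket: foot at about (300,345), pocket at about (290,350), jar, pot and rib not visibly moved. The foot measures about 22 mm clear, so I'm handing it in.

Run:
```python
from h import *
show(); robot.job_done()
```

```text
14.4 F [-1.  -0.7 -1.4] M [-0.09  0.1   0.02] w 31.8 tcp [ 1.8  0.  84. ]
the job is handed in; nothing more can be done
```

The former is out of the pocket and the job is handed in, at 14.4 s of the 42 s allowed. The hand-in gives no verdict, so this rests on my own checks.

**What I did:** I gripped the wooden former's bar along the pocket's long side with 60 N. I rocked it to +x, -x, +x and -x, with the gripper measuring 7.4° each way. It walked up from 45 mm to about 18 mm below the top face (commanded). I then set it upright and lifted it straight out.

**Last checks:**
- **Height and position:** the side camera puts the foot 22–24 mm above the mould, within about 4 mm of the pocket's centre. The arm's commanded height was 20 mm.
- **Grip:** the gripper is upright and its opening reads 32 mm, matching the bar. The wrist shows only the former's weight (about 1.5–2.5 N), so nothing else seems to be touching it.
- **Bystanders:** jar, pot and rib are within a few millimetres of where they began, which is inside the networks' error.

**Limits and disagreements:**
- **Top camera:** the arm hides the former there, so the top view gave only the red look-alike. The foot's position rests on the side camera and the arm's own pose.
- **Which end is +x:** I could not tell which end of the mould is its +x. The four alternating leans contain the required order either way.
- **Former's own lean:** it was seen in the pictures but not measured. The 7.4° is the gripper's tilt, and I saw no slip.

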